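Take the reverse-threaded blade nut off the desk fan

ROBOT

A 6-joint arm with a two-finger parallel gripper is mounted at the origin on the work surface. World frame = base frame: x ahead of the robot, y to its left, z up, the work surface at z = 0. Lengths are in mm, angles in rad, forces in N, time in s.
With the tool pointing down it reaches from about 425 to 925 mm from the base axis. Payload 12.5 kg.
Tool frame: the origin (TCP) lies at the very end of the fingers, on their centre line; the grasp point (between the pads) lies 19 mm behind it; z points along the fingers, y is the line along which they close (so a half turn about z gives the same grasp; the last joint's range is limited). The gripper opens to 85 mm and grips with 20 to 120 N. Pads are 22 mm wide; open, the fingers measure 114 mm over their backs; the gripper's body (76 mm by 85 mm) begins 54 mm behind the grasp point. The pads swing forward as they close: fully open they stand 13 mm farther back than shut.
Start: joints at [-1.221, 0.491, 1.559, -0, 1.092, -0.106], TCP at [275.137, -561.199, 231.327] pointing down, gripper open.
Joint ranges: [-3.1, 3.1], [-0.84, 2.19], [0.05, 2.79], [-1.13, 4.28], [0.06, 2.93], [-2.69, 2.69]. Speed limits (rad/s): [2.22, 2.22, 2.79, 3.14, 3.14, 3.14].

INTERFACE

Orientations are given as a rotation vector (axis times angle).
In Python, from station import * gives the robot as it stands.
- The arm moves only by the tool move_arm, never from a script. Its argument "moves" is a list of rows, each a list of 5 numbers: the finger opening in mm, from 0 to 85.4, then the shift along the tool's x, y, z in units of 30 mm (1.0 is 30 mm), then the turn about the tool's z in units of 5 degrees (1.0 is 5 degrees). A call has 1 to 12 rows; each row shifts and turns the commanded pose from where the row before left it, along the tool's axes as they then stand; what a row does not reach is not made up. A row lasts 1/12 s, in which the tool goes at most 41.7 mm and 7.16 degrees, less where a joint would pass 70% of its speed; a pose out of reach is approached as far as the arm can. A call is refused whole if a number of a shift passes 1 or a number of a turn 1, either way. A call with a gripper value outside its range is refused whole. The fingers move at their own pace and stop on an object; the grip force is fixed at half the most. Time passes only in rows, so rows that do not move let the fingers close. It gives the time, the measured TCP pose, the force, the opening and the grip force at its end, in the units of the state.
- get_obs(): the state, without advancing time (a new reading comes with each control period).
- camera(name): name is "scene" or "side" or "wrist"; returns the picture (384x512x3 uint8, red, green, blue); there is no depth.
- get_calibration(name): a dict with "fov_y" (degrees; the focal length in pixels is half the picture's height over the tangent of half this angle, whatever the lens; pixels are square), "cx", "cy" (the principal point, pixels), "extrinsics" (4x4, takes a point from world to camera coordinates). Camera axes: x right, y down, z forward; pixel columns grow to the right and rows downward; lengths in mm; the calibration is good to about 2 mm. A picture is of the moment at which its call begins: read the wrist's pose just before it. get_calibration takes no time and is no camera call; for the wrist camera it gives the pose at the moment of the call.
- close_job(): hands the job in; it is judged then, once.
Trained networks look in the newest picture that a camera, given by its name, has taken for a name from the list of things; names that differ only in an ending like _2 or _b are one class to them, and where a whole thing is asked for, a point or a joint stands for the part that bears it (a point fixed in the world has none). Each returns a list of dicts, best first, with "conf" (0 to 1); they miss things now and then, are a little off and sometimes report something else, mostly with a low value. They report only what shows in the picture. A call takes as long as a camera call. They do not tell look-alikes from the thing itself.
- recognise(camera, name): "extent" ([centre column, centre row, width, height] in pixels, round what is visible of it).
The state is a dict: "time": time; "joint_positions": joint angles; "dq": joint speeds; "joint_efforts": joint torques, N m; "eef_pos": TCP position; "orientation": TCP orientation; "wrist_force": force on the tool from outside, world axes, zero at the start; "moment": the same for the moment, N m; "finger_gap": finger opening in mm; "gripper_force": force on a finger pad.
Only numpy, scipy, OpenCV 4.12 (cv2) and the standard library are available. Lean on these libraries where they do the work, as an engineer would, in place of code of your own. Each camera call takes 0.05 s, during which the arm holds its last target. There are 200 camera calls.

TASK

The fan on the TV cabinet lies on its back with its front guard off, ready for its blades to be washed. Unscrew the red wing nut in the middle of the blades - it has a reverse (left-hand) thread, so turn it the opposite way from a normal nut, about 70 degrees while it still sits on the hub - then lift it straight off, lower it inside the empty stainless bowl and let go of it there. Leave the bowl standing upright about where it is, and do not disturb the ceramic incense holder.

Things in the scene. Friction and masses are not known exactly. Their poses are not given: they have to be found in the camera images.
- nut_grip (a point): Red wing nut, 40 g, loose; point on its axis, 36 mm over its underside, 10 under its top. Upright wing 38 long (own x), 12 thick (own y), from 10 to 46 mm up: pinch across y. Two ears in line with the wing, 54 tip to tip, 12 wide, start under the fan's tabs. Turn clockwise from above (yaw falls), level, low friction, no rise: free to lift from 45 to 120 degrees. The other way is blocked.
- tab (a point): Yellow dot on one of two grey tabs that hold the nut's ears, 26.5 mm along the fan's x from the nut's axis, 62.5 mm above the cabinet top; axes are the fan's, z up. The nut's wing starts within 5 degrees of that x. The fan is fixed, blades do not turn: white, 224 mm across, wire rim 54 mm high, nut's seat 50 mm high, tabs 12.5 above the seat, 66 across. Nut play 2 to 4 mm.
- bowl: Empty stainless steel bowl, loose, 350 g: 170 mm across the rim, 60 mm high, wall 3 mm, flat inner floor 4 mm up and 76 mm across, sides sloping out from there. Origin at the centre of its underside, z up. It stands left or right of the fan.
- incense: Round blue ceramic incense holder with a small white cone in it, a bystander on the other side of the fan from the bowl: 113 mm across, 40 mm high. Origin at the centre of its underside, z up. Not to be used or moved.
There are look-alikes about, which are no part of the job. What is shaped like the bowl but green is not meant.

How it is judged:
By the outcome, as a careful person would: the job done as asked, in the order asked, and still so for the second after the job is handed in, with the robot touching nothing.
It also fails if it takes over 40 s, if anything falls off the work surface, if the arm or the gripper's body presses on something with over 40 N, if the wrist force passes 120 N, or if a joint passes its speed limit or range.

## Working session

There is one attempt and no reset: what is moved stays moved. The work goes in short steps, Python scripts to look and compute and a tool call to move; the robot and the scene stay as the last step left them, time stands still between calls to the robot, and variables do not carry over. Pictures are saved under pics/ and viewed, at most 10 in all, crops included, and the job is handed in when it is done.

Besides the shell and the picture viewer there is one more tool, called after ">>>" as name(argument=value, ...), one argument or row to a line, values as JSON. move_arm: Moves the arm, as the interface text tells. Its arguments: {"type":"object","properties":{"moves":{"type":"array","items":{"type":"array","items":{"type":"number"}}}},"required":["moves"]}

```bash
mkdir -p pics; cat > h.py <<'E'
from station import *
import numpy as np, cv2
from scipy.spatial.transform import Rotation as R
def ray(cam,u,v,z,c=None):
    c=c or get_calibration(cam); f=192/np.tan(np.radians(c["fov_y"])/2)
    E=np.array(c["extrinsics"]); d=E[:3,:3].T@np.array([(u-c["cx"])/f,(v-c["cy"])/f,1]); o=-E[:3,:3].T@E[:3,3]
    return (o+d*(z-o[2])/d[2]).round(1)
def proj(cam,p):
    c=get_calibration(cam); f=192/np.tan(np.radians(c["fov_y"])/2);E=np.array(c["extrinsics"]);q=E[:3,:3]@np.array(p)+E[:3,3]
    return c["cx"]+f*q[0]/q[2],c["cy"]+f*q[1]/q[2]
def save(im,n): cv2.imwrite("pics/"+n,cv2.cvtColor(im,cv2.COLOR_RGB2BGR))
E
python3 - <<'E'
from h import *
a=camera("scene");b=camera("side")
save(np.vstack([a,b])[:, :] if 0 else cv2.resize(np.hstack([a,b]),(800,300)),"a.png")
for cam in("scene","side"):
    c=get_calibration(cam);print(cam,c["fov_y"],(-np.array(c["extrinsics"])[:3,:3].T@np.array(c["extrinsics"])[:3,3]).round())
    for n,z in(("nut_grip",86),("tab",62.5),("bowl",30),("incense",20)):
        for d in recognise(cam,n)[:4]:print(n,d["conf"],np.round(d["extent"]),ray(cam,*d["extent"][:2],z))
print(get_obs())
E
```

```text
scene 54.48000319607121 [1097. -109.  611.]
nut_grip 0.56 [243. 230.  15.  23.] [528.3 -49.4  86. ]
nut_grip 0.25 [244. 245. 107.  81.] [571.3 -52.3  86. ]
tab 0.76 [245. 243. 109.  80.] [542.9 -46.3  62.5]
bowl 0.95 [321. 195.  66.  46.] [356.9 169.7  30. ]
bowl 0.81 [117. 168.  66.  38.] [ 180.9 -371.8   30. ]
bowl 0.57 [105. 221.  78.  56.] [ 408.2 -360.5   30. ]
incense 0.88 [398. 230.  53.  36.] [491.5 322.   20. ]
side 44.12614169907874 [-438.  891.  789.]
nut_grip 0.64 [241. 189.   8.  17.] [495.7 -24.   86. ]
tab 0.86 [240. 196.  64.  36.] [496.  -23.3  62.5]
bowl 0.72 [342. 175.   9.  18.] [ 397.6 -439.6   30. ]
bowl 0.58 [227. 241.  66.  42.] [374.4 146.5  30. ]
incense 0.71 [151. 255.  43.  31.] [478.4 329.9  20. ]
{'time': 0.5, 'joint_positions': array([-1.22062328e+00,  4.90923520e-01,  1.55894494e+00, -4.97234956e-06,
        1.09167634e+00, -1.05602620e-01]), 'dq': array([-1.80679529e-03,  8.64577551e-04, -9.56865153e-04, -2.10929585e-03,
       -6.49458469e-05, -1.00679530e-03]), 'joint_efforts': array([-1.08594890e-03, -6.17848778e+01, -2.61698502e+01, -1.32297346e-04,
        6.05475234e-04, -7.78315234e-05]), 'eef_pos': array([ 275.11759849, -561.19209507,  231.29682547]), 'orientation': array([3.06032153e+00, 7.09742751e-01, 2.28895345e-06]), 'wrist_force': array([ 0.50267465, -0.05386837,  0.68812573]), 'moment': array([-0.01309103, -0.06578927, -0.01173327]), 'gripper_force': 0.0, 'finger_gap': 85.03243746128169}
```

View pics/a.png

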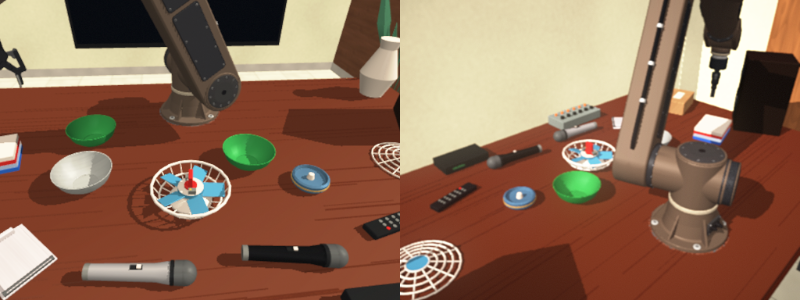

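The steel bowl is at scene (105,221), right of the fan. The green ones are decoys, and the red nut is at scene (243,230). I'll set out over the bowl.

>>> move_arm(
  moves=[
    [85,0.97,-0.83,0,0],
    [85,0.97,-0.83,0,0],
    [85,0.97,-0.83,0,0],
    [85,0.97,-0.83,0,0],
    [85,0.97,-0.83,0,0],
  ],
)

```text
time: 0.92
eef_pos: [351.3, -383.7, 231.4]
orientation: [3.06, 0.709, 0.0]
wrist_force: [0.6, -0.3, 0.7]
finger_gap: 85.3
gripper_force: 0.0
```

```bash
python3 - <<'E'
from h import *
print(get_obs()["eef_pos"])
a=camera("wrist");save(a,"b.png")
c=get_calibration("wrist");E=np.array(c["extrinsics"]);print(c["fov_y"],c["cx"],c["cy"],-E[:3,:3].T@E[:3,3],E[:3,:3].round(2))
for d in recognise("wrist","bowl")[:4]:print(d["conf"],np.round(d["extent"]),ray("wrist",*d["extent"][:2],45))
E
```

```text
[ 351.25480118 -383.71371433  231.39479265]
62.08099079295948 256.7730097047629 191.63936199438885 [ 411.50907087 -348.60293956  373.70325583] [[ 0.44 -0.9  -0.  ]
 [-0.87 -0.43  0.26]
 [-0.24 -0.11 -0.97]]
0.75 [182. 284. 146. 131.] [ 192.4 -362.8   45. ]
0.72 [261.  93. 183. 182.] [ 422.8 -349.7   45. ]
```

View pics/b.png

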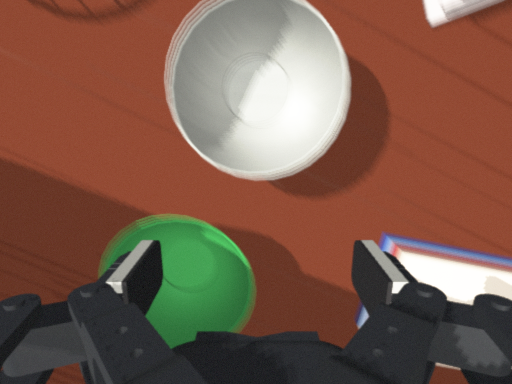

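>>> move_arm(
  moves=[
    [85,0.97,-0.83,0,0],
    [85,0.97,-0.83,0,0],
    [85,0.97,-0.83,0,0],
    [85,0.97,-0.83,0,0],
    [85,0.97,-0.83,0,0],
    [85,0.97,-0.83,0,0],
    [85,0.97,-0.83,0,0],
    [85,0.97,-0.83,0,0],
    [85,0,0,0,0],
    [85,0,0,0,0],
  ],
)

```text
time: 1.85
eef_pos: [473.0, -102.8, 231.3]
orientation: [3.059, 0.715, 0.0]
wrist_force: [-1.4, -1.1, -0.3]
finger_gap: 85.3
gripper_force: 0.0
```

```bash
python3 - <<'E'
from h import *
print(get_obs()["eef_pos"],get_obs()["time"])
a=camera("wrist");save(a,"c.png")
for n,z in(("nut_grip",86),("tab",62.5),("bowl",45)):
  for d in recognise("wrist",n)[:4]:print(n,d["conf"],np.round(d["extent"]),ray("wrist",*d["extent"][:2],z))
E
```

```text
[ 472.97713403 -102.81908176  231.34786729] 1.85
nut_grip 0.96 [225. 111.  38.  43.] [513.9 -51.8  86. ]
tab 0.7 [224. 111. 229. 221.] [512.4 -50.   62.5]
bowl 0.87 [435. 305. 151. 132.] [ 418.2 -364.2   45. ]
```

View pics/c.png

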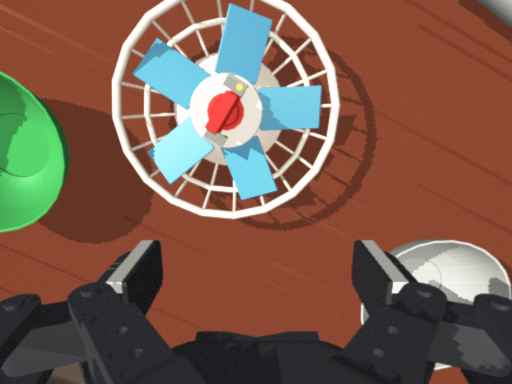

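The fan hub is at about (225,111), the wing is tilted towards the yellow dot at (240,87), and the bowl centre was at about (258,88) in the earlier picture. Next I'll measure the wing angle.

```bash
python3 - <<'E'
from h import *
a=cv2.imread("pics/c.png");h=cv2.cvtColor(a,cv2.COLOR_BGR2HSV)
y=cv2.inRange(h,(22,80,150),(38,255,255))[60:160,170:280];ys=np.argwhere(y);yc=ys.mean(0)[::-1]+(170,60);print("dot",yc,len(ys))
T=ray("wrist",*yc,62.5);print(T)
r=cv2.inRange(h,(0,180,60),(6,255,255))|cv2.inRange(h,(172,180,60),(180,255,255));r[:60]=0;r[160:]=0;r[:,:180]=0;r[:,270:]=0
p=np.argwhere(r)[:,::-1].astype(np.float32);print(len(p),cv2.minAreaRect(p))
save(cv2.resize(cv2.cvtColor(a,cv2.COLOR_BGR2RGB)[75:150,185:265],(640,600),interpolation=cv2.INTER_CUBIC),"d.png")
E
```

```text
dot [239.          86.66666667] 42
[538.2 -53.2  62.5]
975 ((222.729736328125, 111.62162017822266), (34.99622344970703, 39.70159149169922), 72.89727020263672)
```

View pics/d.png

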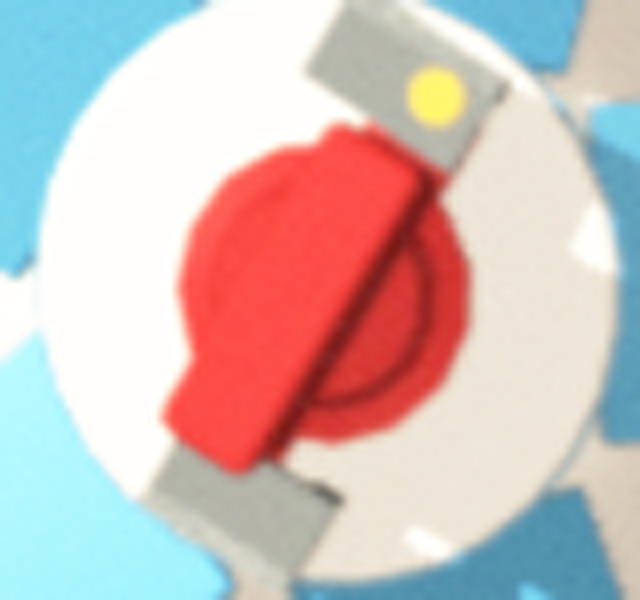

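Wing top corners in the crop are about (345,125), (425,180), (165,415) and (240,470); the dot is at (436,96).

```bash
python3 - <<'E'
from h import *
P=[ray("wrist",185+u/8,75+v/8,96) for u,v in((202,442),(385,152))];print(P)
d=P[1]-P[0];th=np.arctan2(d[1],d[0]);C=(P[0]+P[1])/2
print("len",np.linalg.norm(d),"yaw",np.degrees(th),"C",C)
T=np.array([538.2,-53.2]);e=T-C[:2];print("tab dist",np.linalg.norm(e),np.degrees(np.arctan2(e[1],e[0])))
o=get_obs();Rm=R.from_rotvec(o["orientation"]).as_matrix();print("toolx yaw",np.degrees(np.arctan2(Rm[1,0],Rm[0,0])))
C[2]=231;print((Rm.T@(C-o["eef_pos"])/30).round(2),o["joint_positions"].round(2))
E
```

```text
[array([494.5, -48.6,  96. ]), array([530.1, -53.7,  96. ])]
len 35.96345367174852 yaw -8.15263313534346 C [512.3  -51.15  96.  ]
tab dist 25.981002675031707 -4.525559272104169
toolx yaw 26.022160656542965
[ 2.   -1.03  0.01] [-0.36  0.29  1.89 -0.    0.96  0.76]
```

>>> move_arm(
  moves=[
    [85,1.0,-0.52,0,0],
    [85,1.0,-0.51,0,0],
    [85,0,0,0,-1],
    [85,0,0,0,-1],
    [85,0,0,0,-1],
    [85,0,0,0,-1],
    [85,0,0,0,-1],
    [85,0,0,0,-1],
    [85,0,0,0,-1],
    [85,0,0,0,-1],
    [85,0,0,0,-1],
    [85,0,0,0,-1],
  ],
)

```text
time: 3.05
eef_pos: [512.4, -51.3, 231.3]
orientation: [2.472, 1.939, -0.0]
wrist_force: [-0.2, 0.5, -0.3]
finger_gap: 84.9
gripper_force: 0.0
```

>>> move_arm(
  moves=[
    [85,0,0,0,-1],
    [85,0,0,0,-1],
    [85,0,0,0,-1],
    [85,0,0,0,-1],
    [85,0,0,0,-1],
    [85,0,0,0,-1],
    [85,0,0,0,-1],
    [85,0,0,0,-1],
    [85,0,0,0,-1],
    [85,0,0,0,-1],
    [85,0,0,0,-1],
    [85,0,0,0,-1],
  ],
)

```text
time: 4.05
eef_pos: [512.4, -51.3, 231.3]
orientation: [1.171, 2.915, -0.0]
wrist_force: [-0.1, 0.4, 0.1]
finger_gap: 85.2
gripper_force: 0.0
```

>>> move_arm(
  moves=[
    [85,0,0,0.5,-1],
    [85,0,0,0.5,-1],
    [85,0,0,0.5,-1],
    [85,0,0,0.5,-1],
    [85,0,0,0.5,-1],
    [85,0,0,0.5,-1],
    [85,0,0,0.3,-1],
    [85,0,0,0,-0.2],
    [85,0,0,0,0],
    [85,0,0,0,0],
  ],
)

```text
time: 4.88
eef_pos: [512.8, -50.7, 132.9]
orientation: [0.222, 3.133, -0.0]
wrist_force: [-0.3, 0.4, 0.4]
finger_gap: 85.0
gripper_force: 0.0
```

```bash
python3 - <<'E'
from h import *
o=get_obs();Rm=R.from_rotvec(o["orientation"]).as_matrix();print(o["time"],o["eef_pos"],np.degrees(np.arctan2(Rm[1,0],Rm[0,0])))
a=camera("wrist");print(proj("wrist",(512.3,-51.2,96)))
s=camera("scene");u,v=map(int,proj("scene",(512,-51,90)));print(u,v)
s=cv2.resize(s[v-60:v+60,u-60:u+60],(384,384));save(np.hstack([a,s])[:, :],"e0.png");save(cv2.resize(np.hstack([a,s]),(800,342)),"e.png")
for d in recognise("wrist","nut_grip")[:2]:print(d["conf"],np.round(d["extent"]))
E
```

```text
4.8833 [512.84728001 -50.6633231  132.8635982 ] 171.9005140994285
(np.float64(253.95386456386152), np.float64(220.6870979144861))
241 223
0.65 [261. 213.  46.  74.]
```

View pics/e.png

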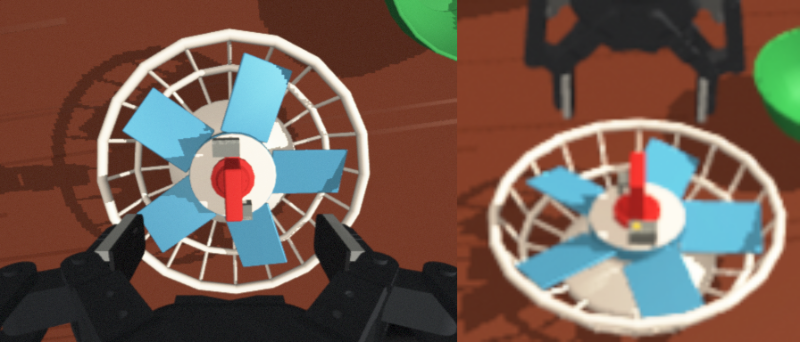

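Fingers straddle the wing; the wing top is at about (262,216) in the wrist picture, against an expected (254,221). I'll measure the residual.

```bash
python3 - <<'E'
from h import *
a=cv2.imread("pics/e0.png")[:,:512];h=cv2.cvtColor(a,cv2.COLOR_BGR2HSV)
r=cv2.inRange(h,(0,150,60),(8,255,255))|cv2.inRange(h,(172,150,60),(180,255,255));r[:150]=0;r[280:]=0;r[:,:200]=0;r[:,320:]=0
for v in range(175,255,6):
    c=np.where(r[v])[0]; 
    if len(c):print(v,c.min(),c.max(),[ray("wrist",c.mean(),v,z).tolist() for z in(96,)])
save(cv2.resize(cv2.cvtColor(a,cv2.COLOR_BGR2RGB)[160:270,200:320],(654,600),interpolation=cv2.INTER_CUBIC),"f.png")
E
```

```text
181 246 275 [[488.7, -43.7, 96.0]]
187 240 280 [[492.2, -44.5, 96.0]]
193 238 282 [[495.8, -45.0, 96.0]]
199 237 284 [[499.4, -45.2, 96.0]]
205 237 283 [[503.0, -46.0, 96.0]]
211 239 281 [[506.7, -46.5, 96.0]]
217 244 276 [[510.4, -47.0, 96.0]]
223 252 270 [[514.3, -46.9, 96.0]]
229 253 319 [[519.4, -38.2, 96.0]]
235 253 319 [[523.7, -35.1, 96.0]]
241 253 319 [[527.6, -35.9, 96.0]]
247 254 319 [[531.3, -38.1, 96.0]]
253 229 319 [[533.1, -54.0, 96.0]]
```

View pics/f.png

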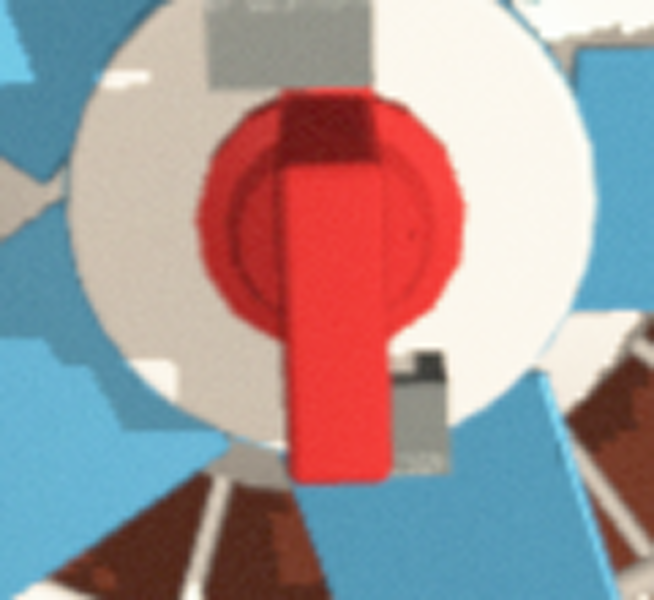

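>>> move_arm(
  moves=[
    [60,0.03,0.05,0.5,-0.15],
    [50,0,0,0.5,0],
    [50,0,0,0.5,0],
    [50,0,0,0.4,0],
    [50,0,0,0.3,0],
    [50,0,0,0,0],
    [50,0,0,0,0],
  ],
)

```text
time: 5.62
eef_pos: [512.0, -48.3, 66.4]
orientation: [-0.196, -3.135, 0.0]
wrist_force: [-0.0, 0.1, -0.1]
finger_gap: 50.1
gripper_force: 0.0
```

>>> move_arm(
  moves=[
    [20,0,0,0,0],
    [16,0,0,0,0],
    [14,0,0,0,0],
    [12,0,0,0,0],
    [10,0,0,0,0],
    [8,0,0,0,0],
    [8,0,0,0,0],
  ],
)

```text
time: 6.2
eef_pos: [512.1, -48.3, 66.9]
orientation: [0.195, 3.135, -0.0]
wrist_force: [-1.0, 0.8, 5.2]
finger_gap: 11.0
gripper_force: 58.7
```

>>> move_arm(
  moves=[
    [8,0,0,-0.03,0],
    [8,0,0,0,0.7],
    [8,0,0,0,0.7],
    [8,0,0,0,0.7],
    [8,0,0,0,0.7],
    [8,0,0,0,0.7],
  ],
)

```text
time: 6.7
eef_pos: [512.0, -48.3, 67.3]
orientation: [0.675, 3.068, -0.0]
wrist_force: [0.6, 0.5, -0.6]
finger_gap: 11.0
gripper_force: 58.3
```

>>> move_arm(
  moves=[
    [8,0,0,0,1],
    [8,0,0,0,1],
    [8,0,0,0,1],
    [8,0,0,0,1],
    [8,0,0,0,1],
    [8,0,0,0,1],
    [8,0,0,0,1],
    [8,0,0,0,1],
    [8,0,0,0,1],
    [8,0,0,0,1],
    [8,0,0,0,0.7],
    [8,0,0,0,0],
  ],
)

```text
time: 7.7
eef_pos: [511.9, -48.3, 67.3]
orientation: [1.983, 2.436, -0.0]
wrist_force: [0.5, 0.3, -0.8]
finger_gap: 11.0
gripper_force: 58.4
```

```bash
python3 - <<'E'
from h import *
o=get_obs();Rm=R.from_rotvec(o["orientation"]).as_matrix();print(o["time"],o["eef_pos"],np.degrees(np.arctan2(Rm[1,0],Rm[0,0])),o["wrist_force"],o["moment"])
a=camera("wrist");s=camera("scene")
s=cv2.resize(s[163:283,181:301],(384,384));save(cv2.resize(np.hstack([a,s]),(800,342)),"g.png")
E
```

```text
7.7 [511.927283   -48.28158188  67.28494026] 101.70610850074051 [ 0.53453194  0.26886899 -0.84140403] [ 0.01616422 -0.00451377 -0.0375362 ]
```

View pics/g.png

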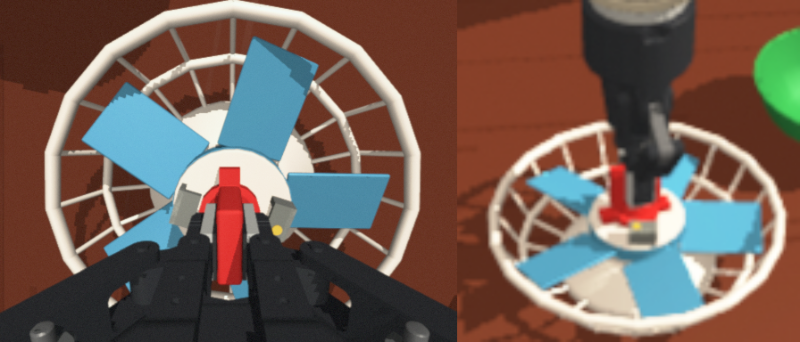

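The nut has turned about 71° and its ears are clear of the tabs. Now I'll lift it.

>>> move_arm(
  moves=[
    [8,0,0,-0.2,0],
    [8,0,0,-0.3,0],
    [8,0,0,-0.4,0],
    [8,0,0,-0.5,0],
    [8,0,0,-0.5,0],
    [8,0,0,-0.5,0],
    [8,0,0,-0.5,0],
    [8,0,0,-0.3,0],
    [8,0,0,0,0],
  ],
)

```text
time: 8.55
eef_pos: [512.6, -48.4, 165.4]
orientation: [1.977, 2.437, 0.002]
wrist_force: [-0.6, 0.0, -1.1]
finger_gap: 10.9
gripper_force: 58.4
```

```bash
python3 - <<'E'
from h import *
# calib at picture b: recorded
E=np.eye(4);o=np.array([411.509,-348.603,373.703]);f=192/np.tan(np.radians(62.081)/2)
Rm=R.from_rotvec([3.06,.709,0]).as_matrix()
c=get_calibration("wrist");C=np.array(c["extrinsics"])[:3,:3]
ob=get_obs();Rc=C@R.from_rotvec(ob["orientation"]).as_matrix()  # tool->cam
M=(Rc@Rm.T);print(M.round(2))
for u,v,z in((256,90,4),(167,88,60),(350,88,60),(261,180,60)):
    d=M.T@np.array([(u-256.77)/f,(v-191.64)/f,1]);print(u,v,(o+d*(z-o[2])/d[2]).round(1))
print(ob["eef_pos"],ob["finger_gap"],ob["gripper_force"])
camera("scene")
for d in recognise("scene","bowl")[:3]:print(d["conf"],np.round(d["extent"]),ray("scene",*d["extent"][:2],30))
E
```

```text
[[ 0.44 -0.9   0.  ]
 [-0.87 -0.43  0.26]
 [-0.24 -0.12 -0.97]]
256 90 [ 425.5 -340.8    4. ]
167 88 [ 388.3 -266.4   60. ]
350 88 [ 463.8 -420.2   60. ]
261 180 [ 347.9 -384.6   60. ]
[512.59442596 -48.38250532 165.44440482] 10.863107161104315 58.39414715766907
0.72 [321. 195.  70.  46.] [354.  171.3  30. ]
0.66 [105. 221.  75.  54.] [ 406.8 -360.5   30. ]
0.56 [116. 168.  65.  41.] [ 180.2 -374.7   30. ]
```

>>> move_arm(
  moves=[
    [8,-0.91,-0.49,0,0],
    [8,-0.91,-0.49,0,0],
    [8,-0.91,-0.49,0,0],
    [8,-0.91,-0.49,0,0],
    [8,-0.91,-0.49,0,0],
    [8,-0.91,-0.49,0,0],
    [8,-0.91,-0.49,0,0],
    [8,-0.91,-0.49,0,0],
    [8,-0.91,-0.48,0,0],
    [8,-0.91,-0.48,0,0],
    [8,0,0,0,0],
    [8,0,0,0,0],
  ],
)

```text
time: 9.65
eef_pos: [423.9, -346.4, 162.0]
orientation: [-1.982, -2.435, -0.0]
wrist_force: [-0.5, 0.1, -0.2]
finger_gap: 11.1
gripper_force: 58.5
```

```bash
python3 - <<'E'
from h import *
o=get_obs();print(o["time"],o["eef_pos"],o["gripper_force"])
a=camera("wrist");s=camera("scene");save(a,"h.png")
s=cv2.resize(s[150:270,45:165],(384,384));save(cv2.resize(np.hstack([a,s]),(800,342)),"i.png")
for d in recognise("wrist","bowl")[:3]:print(d["conf"],np.round(d["extent"]),ray("wrist",*d["extent"][:2],60))
for p in((425,-345,60),(425,-345,4),(510,-345,60),(340,-345,60),(425,-260,60)):print(p,np.round(proj("wrist",p)))
E
```

```text
9.65 [ 423.89565073 -346.36915024  161.98701505] 58.52183818817139
0.89 [254. 182. 216. 186.] [ 420.1 -336.8   60. ]
0.86 [ 38. 156.  76. 198.] [ 252.8 -350.7   60. ]
(425, -345, 60) [258. 193.]
(425, -345, 4) [258. 178.]
(510, -345, 60) [360. 214.]
(340, -345, 60) [151. 172.]
(425, -260, 60) [282.  83.]
```

View pics/i.png

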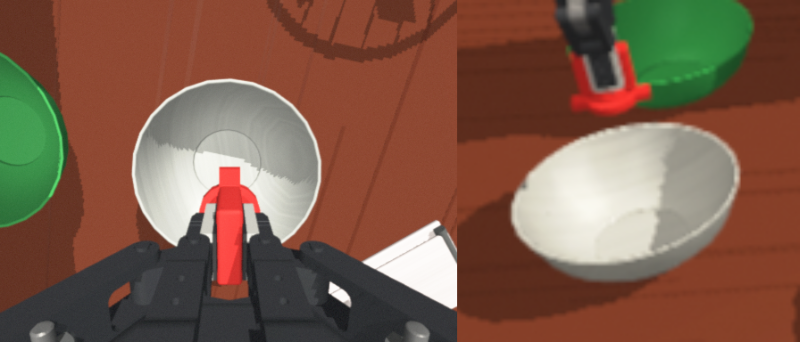

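The bowl floor circle is at about (254,182) against a predicted (258,178), so a ~3 mm correction; the nut is still held. I'll lower it.

>>> move_arm(
  moves=[
    [8,-0.06,-0.1,0,0],
    [8,0,0,0.6,0],
    [8,0,0,0.7,0],
    [8,0,0,0.7,0],
    [8,0,0,0.7,0],
    [8,0,0,0.6,0],
    [8,0,0,0.5,0],
    [8,0,0,0.4,0],
    [8,0,0,0.2,0],
    [8,0,0,0.1,0],
    [8,0,0,0,0],
    [8,0,0,0,0],
  ],
)

```text
time: 10.8
eef_pos: [422.5, -347.9, 28.7]
orientation: [1.979, 2.439, -0.0]
wrist_force: [0.3, -0.8, -1.0]
finger_gap: 11.0
gripper_force: 58.5
```

>>> move_arm(
  moves=[
    [8,0,0,0.08,0],
    [8,0,0,0.06,0],
    [8,0,0,0.05,0],
    [8,0,0,0,0],
    [8,0,0,0,0],
  ],
)

```text
time: 11.22
eef_pos: [422.2, -347.9, 22.5]
orientation: [1.98, 2.439, -0.0]
wrist_force: [-0.0, 0.0, -0.9]
finger_gap: 11.1
gripper_force: 58.5
```

>>> move_arm(
  moves=[
    [14,0,0,0,0],
    [20,0,0,0,0],
    [30,0,0,0,0],
    [36,0,0,0,0],
    [36,0,0,0,0],
    [36,0,0,-0.3,0],
    [36,0,0,-0.5,0],
    [36,0,0,-0.7,0],
    [36,0,0,-0.8,0],
    [36,0,0,-0.8,0],
    [36,0,0,-0.8,0],
    [36,0,0,-0.8,0],
  ],
)

```text
time: 12.22
eef_pos: [422.0, -347.7, 165.4]
orientation: [1.98, 2.439, -0.0]
wrist_force: [0.3, -1.1, 0.5]
finger_gap: 35.6
gripper_force: 0.0
```

>>> move_arm(
  moves=[
    [36,-0.5,0,-0.8,0],
    [36,-0.5,0,-0.5,0],
    [36,0,0,0,0],
    [36,0,0,0,0],
  ],
)

```text
time: 12.55
eef_pos: [428.2, -377.3, 203.2]
orientation: [1.98, 2.437, -0.0]
wrist_force: [-0.1, 0.7, -1.1]
finger_gap: 35.8
gripper_force: 0.0
```

```bash
python3 - <<'E'
from h import *
o=get_obs();print(o["time"],o["eef_pos"],o["gripper_force"],o["finger_gap"])
a=camera("wrist");s=camera("scene")
s=cv2.resize(s[150:270,45:165],(384,384));save(cv2.resize(np.hstack([a,s]),(800,342)),"j.png")
E
```

```text
12.55 [ 428.24643745 -377.33618188  203.16904772] 0.0 35.80772486849349
```

View pics/j.png

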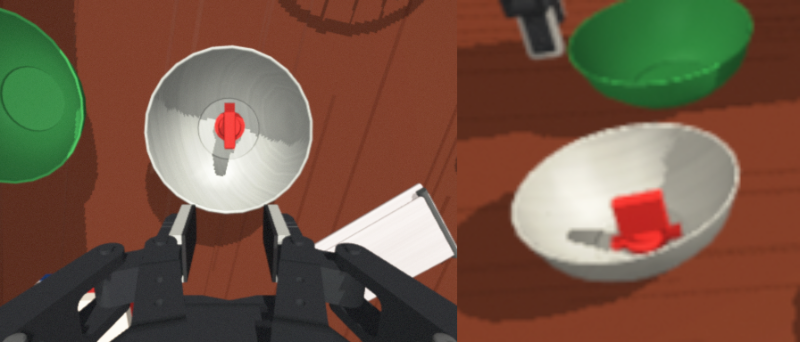

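The nut stands on the floor of the upright steel bowl at about (229,127), and the gripper is clear of everything.

```bash
python3 -c "
from station import *
print(close_job())"
```

```text
the job is handed in; nothing more can be done
None
```

The red wing nut was turned about 71° clockwise, lifted straight off and released on the floor of the upright steel bowl; the robot never went near the incense holder, and I handed the job in after about 12.6 s.

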